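Gauge the air charge of the plasma press and set its interlocked changeover

ROBOT

A 6-joint arm with a two-finger parallel gripper is mounted at the origin on the work surface; the furniture and walls round the work are solid. World frame = base frame: x ahead of the robot, y to its left, z up, the work surface at z = 0. Lengths are in m, angles in degrees, forces in N, time in s.
With the tool pointing down it reaches from about 0.3 to 0.85 m from the base axis. Payload 5.4 kg.
Tool frame: the origin (TCP) lies midway between the tips of the shut fingers; the grasp point (between the pads) lies 19 mm behind it (arm.pinch_z is the distance from the TCP to the grasp point, in m); z points along the fingers, y is the line along which they close (so a half turn about z gives the same grasp; the last joint's range is limited). The gripper opens to 85 mm and grips with 20 to 120 N. Pads are 22 mm wide; open, the fingers measure 114 mm over their backs; the gripper's body (76 mm by 85 mm) begins 54 mm behind the grasp point. The pads swing forward as they close: fully open they stand 13 mm farther back than shut.
Start: joints at [56.316, 9.076, 91.501, -0, 79.423, -12.038], TCP at [0.212, 0.534, 0.231] pointing down, gripper open.
Joint ranges: [-166.64, 166.64], [-54.1, 131.32], [10.49, 154.53], [-73.88, 253.88], [9.74, 151.15], [-171.62, 171.62]. Speed limits (degrees/s): [147.25, 147.25, 180, 180, 180, 180].

INTERFACE

Orientations are given as a 3x3 rotation matrix whose columns are the frame's x, y, z axes.
In Python, from plant import arm gives the robot as it stands.
- The arm moves only by the shell command python3 -m jog 'ROWS' [FORCE]. ROWS is JSON, one flat list of numbers, 7 for each row, row after row: the turn, a rotation vector about the world's x, y, z in degrees, then the shift along the world's x, y, z in mm, then the finger opening in mm, from 0 to 85.4. In form: [wx, wy, wz, x, y, z, gripper, wx, wy, wz, x, y, z, gripper, ...]. A call has exactly 5 rows; each row is the pose to reach, as a shift and turn from the pose commanded when the call began; what a row does not reach only later rows make up. A row lasts 1/8 s, in which the tool goes at most 62.5 mm and 10.7 degrees, less where a joint would pass 70% of its speed; a pose out of reach is approached as far as the arm can. A call with a gripper value outside its range is refused whole. The fingers move at their own pace and stop on an object; FORCE is the grip in N (left out, the last holds). Time passes only in rows, so rows that repeat a pose let the fingers close, or fill a call up. It gives the time, the measured TCP pose, the force, the opening and the grip force at its end, in the units of the state.
- arm.get_obs(): the state, without advancing time (a new reading comes with each control period).
- arm.camera(name): name is "scene" or "side" or "wrist"; returns the picture (480x640x3 uint8, blue, green, red); there is no depth.
- arm.get_calibration(name): a dict with "fx", "fy", "cx", "cy" (pixels), "extrinsics" (4x4, takes a point from camera to world coordinates); the wrist camera has in their place "tool_from_camera" (4x4, takes a point from camera to tool coordinates, whose origin is the TCP and whose axes are the flange's). Camera axes: x right, y down, z forward; pixel columns grow to the right and rows downward; lengths in m; the calibration is good to about 2 mm. A picture is of the moment at which its call begins: read the wrist's pose just before it. get_calibration takes no time and is no camera call.
- arm.close_job(): hands the job in; it is judged then, once.
Trained networks look in the newest picture that a camera, given by its name, has taken for a name from the list of things; names that differ only in an ending like _2 or _b are one class to them, and where a whole thing is asked for, a point or a joint stands for the part that bears it (a point fixed in the world has none). Each returns a list of dicts, best first, with "confidence" (0 to 1); they miss things now and then, are a little off and sometimes report something else, mostly with a low value. They report only what shows in the picture. A call takes as long as a camera call.
- arm.trace(camera, label): "region" (480x640 bool, what is visible of it) and "extent" ([centre column, centre row, width, height] in pixels, round what is visible of it).
- arm.spot_point(camera, label): "position" ([column, row] in pixels: a listed point, or the origin of a listed thing).
The state is a dict: "time_s": time; "q": joint angles; "qvel": joint speeds; "effort": joint torques, N m; "tool_pos": TCP position; "eef_rot": TCP orientation; "ft_force": force on the tool from outside, world axes, zero at the start; "wrist_torque": the same for the moment, N m; "opening": finger opening in m; "finger_force": force on a finger pad.
Only numpy, scipy, OpenCV 4.12 (cv2) and the standard library are available. Lean on these libraries where they do the work, as an engineer would, in place of code of your own. Each camera call takes 0.05 s, during which the arm holds its last target. There are 200 camera calls.

TASK

Check the air charge of the plasma press: lift the stick gauge by its head, push its cup straight down over the valve stem until the stem's sprung sleeve is felt to be fully home on its stop (firmly, 10 to 30 N), and see how far the white rod comes out; never touch the rod. Then stand the gauge back upright on the bench, turn the isolator (the middle bar knob) clockwise to its stop, which frees the selector (the far bar knob), and turn the selector to its stop: clockwise if the rod's tip has passed the tip of the gauge's steel limit finger, anticlockwise if it falls short. Leave the bottle, the label roll and the timer where they stand.

Things in the scene. Friction and masses are not known exactly. Their poses are not given: they have to be found in the camera images.
- gauge_head (a point): Centre of the head of the loose stick gauge (0.3 kg): aluminium block 36 (x) x 28 (y) x 36 mm (z); grasp it here across its 28 mm. x points along the barrel to the rod, z up. A black cup hangs below the block: its flat shoulder is 18 mm below this point (fingertips may rest on it), its rim 48 mm below. The barrel (18 mm round) runs at this height to x = 112 mm.
- gauge_rim (a point): Centre of the cup's open rim, the gauge's lowest face, straight below the head. Cup: 44 mm outside, 28 mm inside, 22 mm deep. In it, 6 mm above the rim, ends a pin 9 mm thick: the air in the stem pushes it up against about 2 N and it drives the rod out four times as far. Both stay where pushed.
- gauge_rod (a joint): How far the white rod stands out of the barrel's end (m): 0 at the start, 0.014 to 0.060 after a full press; it stays out when the gauge is lifted off. It runs along the gauge's x axis; the tip of its 16 mm disc lies at x = 120 mm from gauge_head plus this. A steel limit finger (6 mm wire, y = +20 mm) ends at x = 156 mm, so level with a reading of 0.036; within 0.002 of that either way is right.
- gauge: The whole gauge, origin at the centre of the cup's rim, x along the barrel, z up. At x = 92 mm a leg 32 mm wide reaches down to the rim's level, so the gauge stands by itself on cup and leg. Between it and the unit with the stem stands a tube sealer up to 140 mm high: carry the gauge above it.
- sleeve: Sprung sleeve of the valve stem; origin on its axis at the top of its 42 mm steel flange, 72 mm above the bench. On it a brass tube, 23 mm outside, 20 mm tall, tapered lip: the cup fits over it and its rim pushes the flange down, against 3 to 6 N (and the gauge's pin 2 N), to a firm stop at a hidden depth of 8 to 12 mm. Home: on the stop (within 0.7 mm) for 0.2 s; over 80 N is too much.
- isolator_grip (a point): Centre of the isolator's black bar: 62 mm long (along this point's y), 14 mm wide (x), 32 mm tall, its top 16 mm above this point. The axis of turning is vertical through this point. 110 mm from the stem along the unit, towards its far end.
- isolator (a joint): Isolator's angle, clockwise from above positive: starts near 0, stop at 1.45 rad. 0.2 N m of friction; it stays where it is left. Set when over 1.2.
- selector_grip (a point): Centre of the selector's black bar: 62 mm long (along this point's x), 14 mm wide (y), 32 mm tall, its top 16 mm above this point; turns about the vertical through this point, 85 mm beyond the isolator.
- selector (a joint): Selector's angle, clockwise from above positive: starts at 0, stops at -0.7 and +0.7 rad, 0.06 N m of friction. Locked by the isolator's cam until the isolator is turned to its stop; do not force it. Set when beyond 0.55 either way.
- reagent: Brown reagent bottle with a white cap, 43 x 43 x 70 mm, bystander; origin under its centre.
- label_roll: Roll of white labels standing on end, 70 x 70 x 60 mm, bystander; origin under its centre.
- timer: White bench timer, 34 x 64 x 60 mm, bystander; origin under its centre.

How it is judged (in metres and radians):
On the way, in this order (a step that is already met when the one before it is completed fails the run):
1. the gauge's cup is pressed over the valve stem with the sleeve fully home (its foot within 0.7 mm of the hidden stop inside the stem for 0.2 s), the rod out, the isolator not yet turned (distance between sleeve_c1 and stop_c0 below 0.0237 m and contact force between gauge and sleeve above 2 N and horizontal distance between gauge_rim and sleeve below 0.006 m and distance between gauge_rim and sleeve below 0.007 m and value of joint gauge_rod above 0.008 m and value of joint isolator below 0.3 rad), for 0.2 s.
2. the gauge stands upright on the bench again (rim within 6 mm of it, tilt under 0.1 rad) (height (world z) of gauge_rim below 0.006 m and angle between gauge's own z axis and vertical below 0.1 rad), for 0.2 s.
3. the isolator is turned clockwise to its stop (value of joint isolator above 1.2 rad), for 0.1 s.
At the end, for the whole second after the job is handed in: isolator past 1.2 rad; selector past 0.55 rad, clockwise if the rod is over 34 mm out, anticlockwise if under 38 mm (between them either); rod still out (over 8 mm); gauge at rest upright on the bench (rim within 6 mm of it, tilt under 0.1 rad) (all of step 2 and value of joint isolator above 1.2 rad and value of joint gauge_rod above 0.008 m and ((value of joint gauge_rod above 0.034 m and value of joint selector above 0.55 rad) or (value of joint gauge_rod below 0.038 m and value of joint selector below -0.55 rad)) and linear speed of gauge below 0.03 m/s); the robot touches nothing.
It fails at once if the selector is forced (past 0.3 rad either way) while the isolator still locks it (under 1.0 rad) ((value of joint selector above 0.3 rad or value of joint selector below -0.3 rad) and value of joint isolator below 1 rad).
It fails at once if the gauge is forced onto the stem with more than 80 N (contact force between gauge and sleeve above 80 N).
It fails at once if the rod is touched by the fingers (contact force between gauge_rod_c0 and the fingers above 1 N).
It fails at once if the bottle, the label roll or the timer is shifted by more than 30 mm (distance of any of reagent, label_roll, timer from where it was at the start of the episode above 0.03 m).
It also fails if it takes over 66 s, if anything falls off the work surface, if the arm or the gripper's body presses on something with over 40 N, if the wrist force passes 120 N, or if a joint passes its speed limit or range.

## Working session

There is one attempt and no reset: what is moved stays moved. The work goes in short steps, Python scripts to look and compute and a shell command to move; the robot and the scene stay as the last step left them, time stands still between calls to the robot, and variables do not carry over. Pictures are saved under pics/ and viewed, at most 10 in all, crops included, and the job is handed in when it is done.

```bash
ls; mkdir -p pics
cat > h.py <<'E'
import numpy as np, cv2
from plant import arm
def cal(c,obs=None):
    k=arm.get_calibration(c)
    if 'extrinsics' in k: T=np.array(k['extrinsics'])
    else:
        o=obs or arm.get_obs(); W=np.eye(4); W[:3,:3]=np.array(o['eef_rot']); W[:3,3]=o['tool_pos']
        T=W@np.array(k['tool_from_camera'])
    return k,T
def ray(c,p,obs=None):
    k,T=cal(c,obs); d=T[:3,:3]@np.array([(p[0]-k['cx'])/k['fx'],(p[1]-k['cy'])/k['fy'],1]); return T[:3,3],d/np.linalg.norm(d)
def atz(c,p,z,obs=None):
    o,d=ray(c,p,obs); return o+d*(z-o[2])/d[2]
def tri(rs):
    A=np.zeros((3,3));b=np.zeros(3)
    for o,d in rs: M=np.eye(3)-np.outer(d,d);A+=M;b+=M@o
    x=np.linalg.solve(A,b); return x,[np.linalg.norm((np.eye(3)-np.outer(d,d))@(x-o)) for o,d in rs]
def proj(c,P,obs=None):
    k,T=cal(c,obs); q=np.linalg.inv(T)@np.append(P,1); return q[0]/q[2]*k['fx']+k['cx'],q[1]/q[2]*k['fy']+k['cy']
E
python3 - <<'E'
from h import *
o=arm.get_obs(); print(o['tool_pos'],np.round(o['eef_rot'],3).tolist(),o['opening'])
for c in ['scene','side','wrist']:
    im=arm.camera(c); cv2.imwrite(f'pics/{c}0.png',im)
    print(c,np.round(cal(c)[1],3).tolist(),arm.get_calibration(c)['fx'])
H=dict(gauge_head=None,gauge_rim=0,sleeve=.072,isolator_grip=None,selector_grip=None,reagent=0,label_roll=0,timer=0,gauge=0)
for n in H:
    rs=[]
    for c in ['scene','side','wrist']:
        r=arm.spot_point(c,n)[:2]
        for q in r: print(n,c,np.round(q['position'],1),round(q['confidence'],2), np.round(atz(c,q['position'],H[n]),3) if H[n] is not None else '')
        if r and r[0]['confidence']>.4: rs.append(ray(c,r[0]['position']))
    if len(rs)>1: print('  TRI',*[np.round(v,4) for v in tri(rs)])
E
```

```text
pics
[0.21178291 0.53391168 0.23028193] [[-0.929, 0.369, -0.001], [0.369, 0.929, -0.002], [0.0, -0.002, -1.0]] 0.08532629561948386
scene [[-0.492, -0.339, 0.802, -0.306], [-0.871, 0.183, -0.456, 0.462], [0.008, -0.923, -0.386, 0.472], [0.0, 0.0, 0.0, 1.0]] 483.863531742078
side [[-0.938, -0.12, 0.324, 0.146], [-0.345, 0.37, -0.862, 0.846], [-0.017, -0.921, -0.389, 0.45], [0.0, 0.0, 0.0, 1.0]] 474.1091819237268
wrist [[0.368, 0.897, 0.246, 0.15], [0.93, -0.354, -0.098, 0.559], [-0.001, 0.265, -0.964, 0.373], [0.0, 0.0, 0.0, 1.0]] 363.8739743465736
gauge_head scene [262.9 280.5] 0.84 
gauge_head side [291.5 286.1] 0.92 
gauge_head wrist [124.6 475.8] 0.32 
  TRI [0.4592 0.1619 0.0423] [0.0008 0.0008]
gauge_rim scene [262.1 301.5] 0.64 [0.457 0.166 0.   ]
gauge_rim side [299.6 312.4] 0.8 [0.438 0.178 0.   ]
gauge_rim wrist [129.3 473.1] 0.73 [0.451 0.177 0.   ]
  TRI [0.4451 0.1746 0.0021] [0.0063 0.0068 0.0058]
sleeve scene [263.8 300.9] 0.74 [0.341 0.208 0.072]
sleeve scene [420.7 238. ] 0.71 [ 0.427 -0.191  0.072]
isolator_grip scene [382.8 226.7] 0.95 
isolator_grip side [315.7 216.2] 0.49 
  TRI [ 0.5393 -0.1717  0.0558] [0.0067 0.0067]
selector_grip scene [356.6 218.5] 0.86 
selector_grip side [284.4 208.9] 0.54 
  TRI [ 0.6088 -0.1449  0.0673] [0.002 0.002]
reagent scene [474.3 281.1] 0.61 [ 0.322 -0.255  0.   ]
reagent side [283.3 208.8] 0.71 [ 0.697 -0.326  0.   ]
  TRI [ 0.8736 -0.8216 -0.2809] [0.1067 0.1067]
label_roll side [230.2 255.8] 0.67 [0.679 0.005 0.   ]
timer scene [194.8 264. ] 0.94 [0.682 0.234 0.   ]
timer side [169.7 306.6] 0.95 [0.673 0.236 0.   ]
timer side [282.  210.3] 0.66 [ 0.695 -0.313  0.   ]
  TRI [0.6719 0.2367 0.0029] [0.0018 0.0018]
gauge scene [261.6 300.5] 0.9 [0.461 0.166 0.   ]
gauge side [295.3 312.3] 0.68 [0.446 0.18  0.   ]
gauge wrist [128.5 474.6] 0.79 [0.453 0.175 0.   ]
  TRI [ 0.4521  0.1716 -0.0005] [0.0061 0.0054 0.0025]
```

View pics/scene0.png

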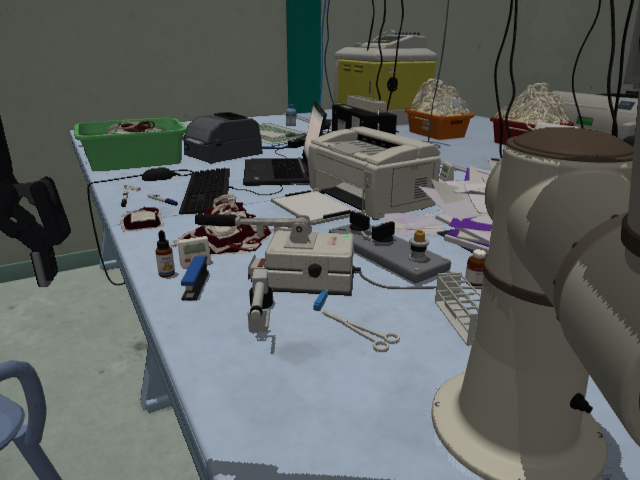

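View pics/side0.png

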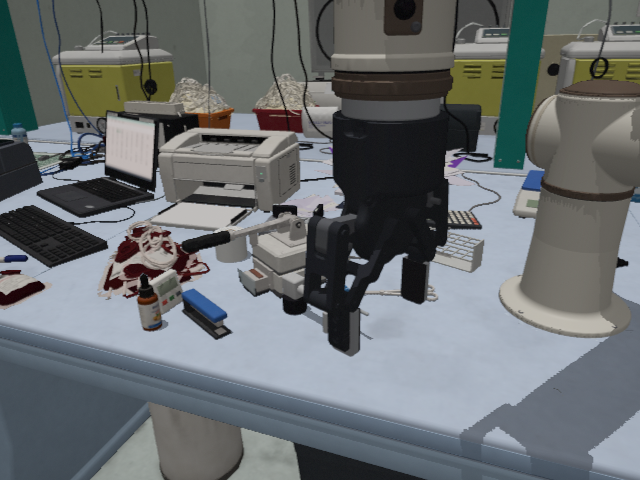

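The scene picture shows the gauge at about (262,285), its barrel running towards the camera to (258,320). The tube sealer is behind it. The stem is at (419,240) and the isolator and selector at (383,230) and (357,219). In the side picture the gripper covers the barrel's end, so I'll move over the gauge and look from near.

```bash
python3 -m jog '[0,0,0,30,-50,20,85, 0,0,0,60,-100,40,85, 0,0,0,90,-150,60,85, 0,0,0,120,-200,80,85, 0,0,0,150,-250,100,85]'
python3 - <<'E'
from h import *
k,T=cal('scene')
o=arm.get_obs(); print(o['tool_pos'])
for c in ['wrist','side']:
    im=arm.camera(c); cv2.imwrite(f'pics/{c}1.png',im)
N=dict(gauge_head=.048,gauge_rim=0,gauge_rod=.048,sleeve=.072,isolator_grip=.07,selector_grip=.07,label_roll=0,timer=0,gauge=0,reagent=0)
for n in N:
    rs=[]
    for c in ['scene','side','wrist']:
        r=arm.spot_point(c,n)[:2]
        for q in r: print(n,c,np.round(q['position'],1),round(q['confidence'],2), np.round(atz(c,q['position'],N[n],o),3))
        if r and r[0]['confidence']>.4: rs.append(ray(c,r[0]['position'],o))
    if len(rs)>1: print('  TRI',*[np.round(v,4) for v in tri(rs)])
E
```

```text
time_s: 2.12
tool_pos: [0.3627, 0.2828, 0.3322]
eef_rot: [[-0.93, 0.369, 0.001], [0.369, 0.93, 0.0], [-0.001, 0.001, -1.0]]
ft_force: [1.4, 0.1, 0.2]
opening: 0.0851
finger_force: 0.0
[0.36274208 0.28277659 0.33217779]
gauge_head scene [262.9 280.5] 0.84 [0.451 0.165 0.048]
gauge_head side [295.4 287.3] 0.73 [0.446 0.175 0.048]
gauge_head wrist [260.6 289.6] 0.78 [0.447 0.171 0.048]
  TRI [0.448  0.169  0.0469] [0.0038 0.002  0.0021]
gauge_rim scene [262.1 301.5] 0.64 [0.457 0.166 0.   ]
gauge_rim side [295.5 312. ] 0.88 [0.446 0.179 0.   ]
gauge_rim side [167.8 303.8] 0.52 [ 0.682  0.228 -0.   ]
gauge_rim wrist [267.7 276.3] 0.95 [0.449 0.174 0.   ]
  TRI [4.492e-01 1.721e-01 2.000e-04] [0.0052 0.0041 0.0015]Traceback (most recent call last):
  File "<stdin>", line 10, in <module>
ValueError: it knows: gauge, gauge_head, gauge_rim, isolator_grip, label_roll, reagent, selector_grip, sleeve, timer
```

View pics/wrist1.png

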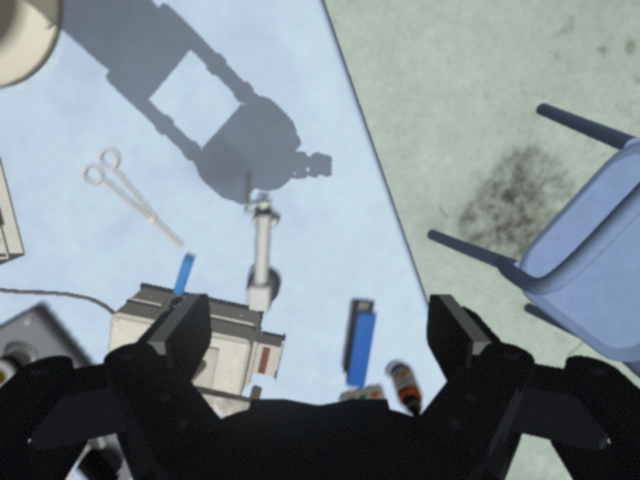

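The wrist picture shows the gauge with its head near (260,296), the barrel running up to (264,205) and the finger on its left up to (248,170). The sealer's box begins just below the head, around (262,330). Next I'll work out the heading, the sealer handle and the stem.

Run:
```python
from h import *
o=arm.get_obs()
h=atz('wrist',(260.6,289.6),.048,o); e=atz('wrist',(264.5,203),.055,o); f=atz('wrist',(248,170),.048,o)
print('head',h,'barrel end',e,np.linalg.norm((e-h)[:2]),'head.deg',np.degrees(np.arctan2(*(e-h)[1::-1])),'finger',f,np.linalg.norm((f-h)[:2]))
R=np.array(o['eef_rot']);print('tool x deg',np.degrees(np.arctan2(R[1,0],R[0,0])))
for n,a,b in [('hub',(300,228),(292,224)),('tip',(198,219),(185,245))]:
    print(n,*[np.round(v,3) for v in tri([ray('scene',a),ray('side',b)])])
for p in [(262,330),(112,320),(284,340),(283,350)]: print(p,[np.round(atz('wrist',p,z,o),3) for z in (0.03,.07)])
N=dict(sleeve=.072,isolator_grip=.08,selector_grip=.08,label_roll=0,reagent=0,timer=0)
for n in N:
    rs=[]
    for c in ['scene','side','wrist']:
        r=arm.spot_point(c,n)[:2]
        for q in r: print(n,c,np.round(q['position'],1),round(q['confidence'],2), np.round(atz(c,q['position'],N[n],o),3))
        if r and r[0]['confidence']>.4: rs.append(ray(c,r[0]['position'],o))
    if len(rs)>1: print('  TRI',*[np.round(v,4) for v in tri(rs)])
```

```text
head [0.44470818 0.17460493 0.048     ] barrel end [0.34452689 0.22503894 0.055     ] 0.11216006834479285 head.deg 153.2780604516231 finger [0.30304858 0.22136156 0.048     ] 0.14917648908479736
tool x deg 158.48306613551512
hub [0.497 0.063 0.119] [0.001 0.001]
tip [0.623 0.231 0.127] [0.001 0.001]
(262, 330) [array([0.506, 0.147, 0.03 ]), array([0.487, 0.161, 0.07 ])]
(112, 320) [array([ 0.418, -0.036,  0.03 ]), array([ 0.407, -0.004,  0.07 ])]
(284, 340) [array([0.531, 0.169, 0.03 ]), array([0.51 , 0.181, 0.07 ])]
(283, 350) [array([0.545, 0.161, 0.03 ]), array([0.522, 0.175, 0.07 ])]
sleeve scene [263.8 300.9] 0.74 [0.341 0.208 0.072]
sleeve scene [420.7 238. ] 0.71 [ 0.427 -0.191  0.072]
sleeve side [361.9 213.8] 0.75 [ 0.419 -0.161  0.072]
  TRI [0.2918 0.2262 0.1655] [0.0549 0.0549]
isolator_grip scene [382.8 226.7] 0.95 [ 0.504 -0.146  0.08 ]
isolator_grip side [315.1 215.1] 0.61 [ 0.512 -0.099  0.08 ]
isolator_grip side [296.7 311.3] 0.44 [0.392 0.295 0.08 ]
  TRI [ 0.5413 -0.1734  0.0564] [0.0052 0.0052]
selector_grip scene [356.6 218.5] 0.86 [ 0.576 -0.123  0.08 ]
selector_grip side [281.  209.3] 0.49 [ 0.603 -0.112  0.08 ]
selector_grip side [360.3 213.3] 0.31 [ 0.417 -0.142  0.08 ]
selector_grip wrist [101.1 472.1] 0.96 [ 0.6   -0.126  0.08 ]
  TRI [ 0.6169 -0.1485  0.0629] [0.0016 0.0044 0.0032]
label_roll side [230.9 257.9] 0.6 [0.672 0.015 0.   ]
reagent scene [474.3 281.1] 0.61 [ 0.322 -0.255  0.   ]
reagent side [413.7 233.4] 0.89 [ 0.31  -0.254  0.   ]
  TRI [ 0.3089 -0.2396  0.0079] [0.002 0.002]
timer scene [194.8 264. ] 0.94 [0.682 0.234 0.   ]
timer side [169.3 303.1] 0.89 [0.681 0.225 0.   ]
timer wrist [364.2 391.5] 0.96 [0.672 0.239 0.   ]
  TRI [0.6681 0.2385 0.0078] [0.0017 0.0026 0.0018]
```

View pics/side1.png

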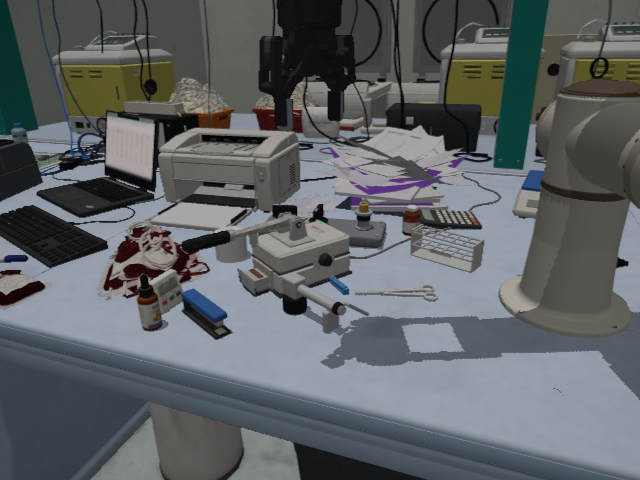

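The side picture now shows the whole gauge: cup at (295,305), barrel end at (340,310), finger tip at (367,316). The stem is at (362,212) and the bottle at (412,222). The gauge's heading is about 154°, so I'll go above the head.

```bash
python3 -m jog '[0,0,-2,20,-28,-40,70, 0,0,-4.5,42,-56,-80,60, 0,0,-4.5,63,-84,-120,60, 0,0,-4.5,84,-111,-170,60, 0,0,-4.5,84,-111,-170,60]' 60
python3 - <<'E'
from h import *
o=arm.get_obs(); print(o['tool_pos'],o['opening'])
im=arm.camera('wrist'); cv2.imwrite('pics/w2.png',im)
for n,z in dict(gauge_head=.048,gauge_rim=0,gauge=0).items():
    for q in arm.spot_point('wrist',n)[:2]: print(n,np.round(q['position'],1),round(q['confidence'],2), np.round(atz('wrist',q['position'],z,o),4))
E
```

```text
time_s: 4.05
tool_pos: [0.444, 0.1715, 0.1571]
eef_rot: [[-0.896, 0.443, -0.008], [0.443, 0.896, -0.001], [0.007, -0.005, -1.0]]
ft_force: [-0.3, -0.5, 0.8]
opening: 0.0599
finger_force: 0.0
[0.44395668 0.17149216 0.15711548] 0.05986402367859434
gauge_head [320.  242.7] 0.58 [0.4497 0.1702 0.048 ]
gauge [319.6 228.7] 0.82 [0.4507 0.1693 0.    ]
```

View pics/w2.png

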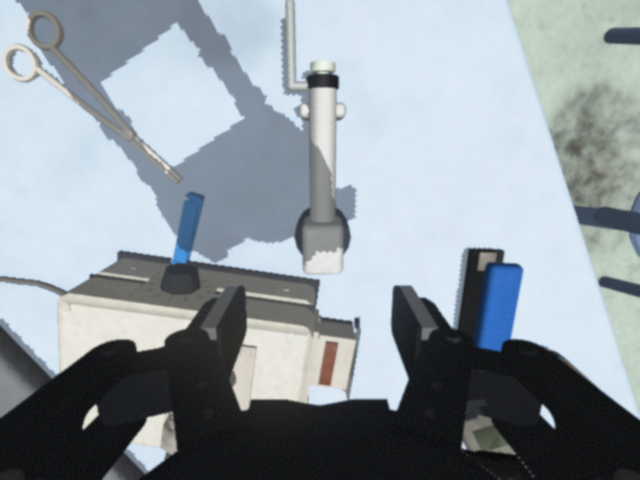

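The wrist picture shows the barrel upright along column 322, which matches the tool's x, and the head at (322,245). The fingers clear the sealer, so I'll go down to it.

```bash
python3 -m jog '[0,0,0,3,-1,-50,60, 0,0,0,3,-1,-90,60, 0,0,0,3,-1,-115,60, 0,0,0,3,-1,-122,60, 0,0,0,3,-1,-122,60]' 60
python3 - <<'E'
from h import *
o=arm.get_obs(); print(o['tool_pos'],o['ft_force'])
im=arm.camera('side'); cv2.imwrite('pics/s3.png',im[230:350,220:400].repeat(4,0).repeat(4,1))
E
```

```text
time_s: 4.88
tool_pos: [0.4501, 0.173, 0.0406]
eef_rot: [[-0.898, 0.44, 0.002], [0.44, 0.898, 0.0], [-0.002, 0.001, -1.0]]
ft_force: [-0.5, 0.6, 0.8]
opening: 0.0598
finger_force: 0.0
[0.45005774 0.17300427 0.04057787] [-0.48854244  0.5539026   0.76352028]
```

View pics/s3.png

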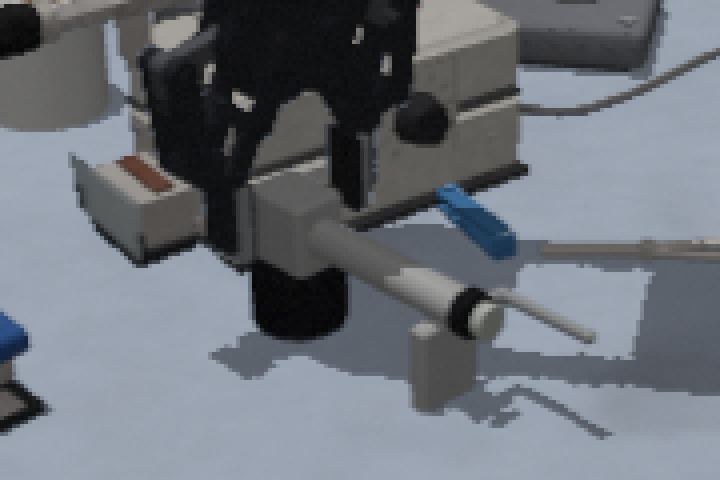

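The fingers stand on either side of the head block, so I'll go 7 mm lower and close.

```bash
python3 -m jog '[0,0,0,0,0,-7,50, 0,0,0,0,0,-7,30, 0,0,0,0,0,-7,15, 0,0,0,0,0,-7,15, 0,0,0,0,0,-7,15]' 80 && python3 -m jog '[0,0,0,0,0,0,15, 0,0,0,0,0,0,15, 0,0,0,0,0,20,15, 0,0,0,0,0,40,15, 0,0,0,0,0,40,15]'
```

```text
time_s: 5.55
tool_pos: [0.4494, 0.1724, 0.0326]
eef_rot: [[-0.898, 0.441, 0.001], [0.441, 0.898, -0.0], [-0.0, 0.0, -1.0]]
ft_force: [-0.6, -0.1, 3.0]
opening: 0.0267
finger_force: 79.3
time_s: 6.18
tool_pos: [0.4497, 0.1725, 0.0727]
eef_rot: [[-0.898, 0.441, 0.002], [0.441, 0.898, 0.0], [-0.002, 0.001, -1.0]]
ft_force: [-0.1, -0.2, -4.4]
opening: 0.0272
finger_force: 79.7
```

The gauge is held: opening 27 mm, about 4 N weight change. I'll lift it and carry it over the sealer to beside the stem.

```bash
python3 -m jog '[0,0,0,0,0,50,15, 0,0,0,0,0,100,15, 0,0,0,0,0,150,15, 0,0,0,0,-30,187,15, 0,0,0,5,-75,187,15]' && python3 -m jog '[0,0,0,5,-50,0,15, 0,0,0,10,-100,0,15, 0,0,0,15,-150,0,15, 0,0,0,17,-195,0,15, 0,0,0,17,-210,0,15]'
python3 - <<'E'
from h import *
arm.camera('scene')
o=arm.get_obs(); print(o['tool_pos'],o['opening'])
im=arm.camera('wrist'); cv2.imwrite('pics/w4.png',im); arm.camera('side')
print('sleeve early',tri([ray('scene',(420.7,238)),ray('side',(361.9,213.8))]))
N=dict(sleeve=.072,isolator_grip=.08,selector_grip=.08,reagent=0,gauge_rim=o['tool_pos'][2]-.0326,gauge_head=o['tool_pos'][2]+.0154)
for n in N:
    rs=[]
    for c in ['scene','side','wrist']:
        r=arm.spot_point(c,n)[:2]
        for q in r: print(n,c,np.round(q['position'],1),round(q['confidence'],2), np.round(atz(c,q['position'],N[n],o),3))
        if r and r[0]['confidence']>.4: rs.append(ray(c,r[0]['position'],o))
    if len(rs)>1: print('  TRI',*[np.round(v,4) for v in tri(rs)])
E
```

```text
time_s: 6.8
tool_pos: [0.4555, 0.0973, 0.2613]
eef_rot: [[-0.899, 0.438, 0.005], [0.438, 0.899, 0.0], [-0.005, 0.002, -1.0]]
ft_force: [0.6, -1.2, -3.4]
opening: 0.0269
finger_force: 80.8
time_s: 7.42
tool_pos: [0.4704, -0.1144, 0.2572]
eef_rot: [[-0.896, 0.443, -0.003], [0.443, 0.896, 0.001], [0.003, -0.0, -1.0]]
ft_force: [-0.2, 0.6, -3.5]
opening: 0.027
finger_force: 80.6
[ 0.47041487 -0.1149951   0.25739909] 0.0268911087086073
sleeve early (array([ 0.42807886, -0.19138001,  0.06590146]), [np.float64(0.005230314286420654), np.float64(0.0052303142864205815)])
sleeve scene [383.8 143.4] 0.34 [ 1.273 -0.704  0.072]
sleeve side [361.  213.7] 0.81 [ 0.421 -0.161  0.072]
sleeve wrist [233. 193.] 0.86 [ 0.42  -0.176  0.072]
sleeve wrist [139.9 127.8] 0.65 [ 0.335 -0.22   0.072]
  TRI [ 0.4225 -0.1764  0.0666] [0.0027 0.0027]
isolator_grip side [316.3 214.5] 0.49 [ 0.511 -0.104  0.08 ]
selector_grip scene [475.6 282.1] 0.61 [ 0.212 -0.133  0.08 ]
selector_grip side [282.7 210.2] 0.65 [ 0.596 -0.108  0.08 ]
  TRI [ 0.8864 -0.8434 -0.296 ] [0.1072 0.1072]
reagent scene [477.6 283.4] 0.63 [ 0.312 -0.254  0.   ]
reagent side [411.5 232.3] 0.63 [ 0.317 -0.259  0.   ]
reagent wrist [139.3 129.5] 0.84 [ 0.319 -0.251  0.   ]
  TRI [ 0.3164 -0.2545 -0.0009] [0.003  0.0027 0.004 ]
gauge_rim side [335.8 155.2] 0.87 [ 0.456 -0.082  0.225]
gauge_head scene [383.9 143.4] 0.61 [ 0.48  -0.119  0.273]
gauge_head side [331.4 126. ] 0.81 [ 0.488 -0.148  0.273]
gauge_head wrist [315.8 319.2] 0.88 [ 0.471 -0.116  0.273]
  TRI [ 0.4732 -0.1142  0.2762] [0.0018 0.004  0.0032]
```

View pics/w4.png

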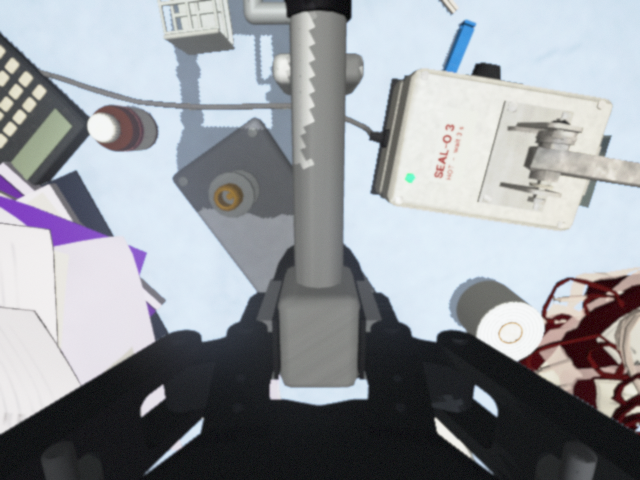

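The wrist picture shows the stem with its flange near (234,193) and its brass tube at (228,198). The bottle is at (125,128), the rack at (195,20), and the gauge is held square between the pads. I'll drop 80 mm and measure the stem from near.

```bash
python3 -m jog '[0,0,0,0,0,-40,15, 0,0,0,0,0,-80,15, 0,0,0,0,0,-80,15, 0,0,0,0,0,-80,15, 0,0,0,0,0,-80,15]'
python3 - <<'E'
from h import *
o=arm.get_obs(); P=np.array(o['tool_pos']); print(P)
im=arm.camera('wrist'); arm.camera('side'); arm.camera('scene')
for q in arm.spot_point('wrist','sleeve')[:2]: print('sl',np.round(q['position'],1),round(q['confidence'],2),np.round(atz('wrist',q['position'],.072,o),4))
for q in arm.trace('wrist','sleeve')[:2]: print(np.round(q['extent']),round(q['confidence'],2))
for q in arm.spot_point('wrist','gauge_head')[:2]: print('hd',np.round(q['position'],1),round(q['confidence'],2),np.round(atz('wrist',q['position'],P[2]+.0154,o),4))
for c in ['side','scene']:
  for n,z in [('sleeve',.072),('gauge_rim',P[2]-.0326)]:
    for q in arm.spot_point(c,n)[:1]: print(c,n,np.round(q['position'],1),round(q['confidence'],2),np.round(atz(c,q['position'],z),4))
u,v=map(int,proj('wrist',(.4215,-.177,.082),o)); print(u,v)
# warp for brass tube: crop
u0,v0=max(u-60,0),max(v-60,0); c=im[v0:v0+120,u0:u0+120]; cv2.imwrite('pics/w5.png',cv2.resize(c,None,fx=5,fy=5,interpolation=cv2.INTER_CUBIC)); print(u0,v0)
E
```

```text
time_s: 9.1
tool_pos: [0.4725, -0.1133, 0.1816]
eef_rot: [[-0.898, 0.441, 0.004], [0.441, 0.898, -0.002], [-0.004, -0.0, -1.0]]
ft_force: [-0.5, -0.1, -2.4]
opening: 0.0272
finger_force: 80.4
[ 0.47249902 -0.11331032  0.18163287]
sl [201.9 207.1] 0.66 [ 0.4198 -0.1779  0.072 ]
[203. 209.  58.  56.] 0.9
hd [316.7 322.4] 0.84 [ 0.4748 -0.1143  0.197 ]
side sleeve [364.6 212.6] 0.55 [ 0.415  -0.1706  0.072 ]
side gauge_rim [331.8 188.6] 0.96 [ 0.4682 -0.0903  0.149 ]
199 211
139 151
```

View pics/w5.png

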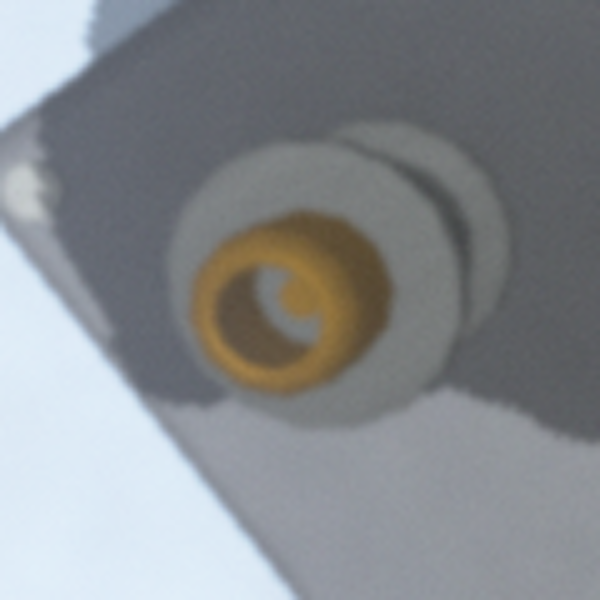

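The crop shows the flange centred at about (202,207.5) and the brass lip centred at about (192.5,214) in the full picture, which agrees with the network. Next I'll check the lip against the flange, and the head's offset from the TCP against its block edges.

Run:
```python
from h import *
o=arm.get_obs(); P=np.array(o['tool_pos']); R=np.array(o['eef_rot'])
print('flange',atz('wrist',(202,207.5),.072,o),'lip',atz('wrist',(192.5,214),.092,o))
im=arm.camera('wrist'); g=cv2.cvtColor(im,cv2.COLOR_BGR2GRAY).astype(int)
cv2.imwrite('pics/w6.png',im)
for dx in (-.018,0,.018):
  for h in (.0334,.0154): print(dx,h,[np.round(proj('wrist',P+R@[dx,s*.014,-h],o),1) for s in(-1,1)])
print('rows@318',[(r,g[r,318]) for r in range(270,420,4)])
for r in (345,365): print('cols',r,[(c,g[r,c]) for c in range(262,380,4)])
t=arm.trace('wrist','gauge')
if t: m=t[0]['region']; ys=np.where(m[:,318])[0]; print('trace',t[0]['extent'],ys.min(),ys.max(),t[0]['confidence'])
print('net bias: head before grasp: TCP (0.4494,.1724) vs 0.4497,.1702')
```

```text
flange [ 0.41818511 -0.17620048  0.072     ] lip [ 0.41862328 -0.17640684  0.092     ]
-0.018 0.0334 [array([276.4, 386.9]), array([355.9, 386.9])]
-0.018 0.0154 [array([281.4, 357.1]), array([351.5, 357.2])]
0 0.0334 [array([274.8, 341.4]), array([357.5, 341.5])]
0 0.0154 [array([280.2, 316.2]), array([352.6, 316.3])]
0.018 0.0334 [array([273.1, 292.3]), array([359.1, 292.4])]
0.018 0.0154 [array([278.9, 272.5]), array([353.9, 272.6])]
rows@318 [(270, np.int64(137)), (274, np.int64(138)), (278, np.int64(139)), (282, np.int64(137)), (286, np.int64(135)), (290, np.int64(93)), (294, np.int64(98)), (298, np.int64(113)), (302, np.int64(131)), (306, np.int64(136)), (310, np.int64(139)), (314, np.int64(138)), (318, np.int64(136)), (322, np.int64(138)), (326, np.int64(139)), (330, np.int64(138)), (334, np.int64(138)), (338, np.int64(137)), (342, np.int64(135)), (346, np.int64(133)), (350, np.int64(135)), (354, np.int64(136)), (358, np.int64(134)), (362, np.int64(134)), (366, np.int64(133)), (370, np.int64(134)), (374, np.int64(138)), (378, np.int64(135)), (382, np.int64(131)), (386, np.int6
[... 907 characters left out ...]
31)), (274, np.int64(43)), (278, np.int64(36)), (282, np.int64(111)), (286, np.int64(125)), (290, np.int64(134)), (294, np.int64(133)), (298, np.int64(134)), (302, np.int64(134)), (306, np.int64(134)), (310, np.int64(133)), (314, np.int64(134)), (318, np.int64(133)), (322, np.int64(134)), (326, np.int64(137)), (330, np.int64(136)), (334, np.int64(139)), (338, np.int64(137)), (342, np.int64(135)), (346, np.int64(132)), (350, np.int64(129)), (354, np.int64(116)), (358, np.int64(44)), (362, np.int64(40)), (366, np.int64(26)), (370, np.int64(23)), (374, np.int64(26)), (378, np.int64(27))]
trace [302.9, 193.8, 121.7, 387.7] 0 387 0.8
net bias: head before grasp: TCP (0.4494,.1724) vs 0.4497,.1702
```

The head matches the TCP within 1 mm, and the flange and lip agree at about (0.418,-0.177). I'll move over the stem and check for tube rack clearance under the leg.

```bash
python3 -m jog '[0,0,0,-14,-16,0,15, 0,0,0,-27,-32,0,15, 0,0,0,-41,-48,0,15, 0,0,0,-54,-64,-20,15, 0,0,0,-54,-64,-30,15]'
python3 - <<'E'
from h import *
o=arm.get_obs(); P=np.array(o['tool_pos']); R=np.array(o['eef_rot']); print(P)
print('rack',[(np.round(tri([ray('scene',a),ray('side',b)])[0],3)) for a,b in [((436,285),(410,247)),((480,335),(474,270)),((436,275),(413,228)),((470,340),(474,270))]])
print('leg',P+R@[.092,0,.0326])
for c in ['side','scene']:
  im=arm.camera(c)
  for n,z in [('sleeve',.072),('gauge_rim',P[2]-.0326),('gauge_head',P[2]+.0154)]:
    for q in arm.spot_point(c,n)[:1]: print(c,n,np.round(q['position'],1),round(q['confidence'],2),np.round(atz(c,q['position'],z),4))
  if c=='side': a=cv2.resize(im[140:270,300:480],None,fx=4,fy=4,interpolation=cv2.INTER_CUBIC)[:, :400*2]
  u,v=map(int,proj(c,(.418,-.177,.1))); print(c,u,v)
  cr=cv2.resize(im[v-60:v+60,u-40:u+40],None,fx=5,fy=5,interpolation=cv2.INTER_CUBIC); 
  out=cr if c=='side' else np.hstack([out,cr])
cv2.imwrite('pics/cmp.png',out); print(out.shape)
E
```

```text
time_s: 10.32
tool_pos: [0.4162, -0.1769, 0.1484]
eef_rot: [[-0.897, 0.443, -0.001], [0.443, 0.897, 0.001], [0.001, 0.0, -1.0]]
ft_force: [0.3, -0.3, -3.9]
opening: 0.0267
finger_force: 80.4
[ 0.41622975 -0.17689295  0.14837016]
rack [array([ 0.299, -0.125,  0.027]), array([ 0.16 , -0.102,  0.003]), array([ 0.291, -0.115,  0.066]), array([ 0.158, -0.077,  0.01 ])]
leg [ 0.33369443 -0.13615484  0.11588807]
side sleeve [364.5 212.5] 0.48 [ 0.4154 -0.1712  0.072 ]
side gauge_rim [364.9 194.4] 0.67 [ 0.4158 -0.1729  0.1158]
side gauge_head [363.4 171.5] 0.78 [ 0.4262 -0.1942  0.1638]
side 364 200
scene 419 228
(600, 800, 3)
```

View pics/cmp.png

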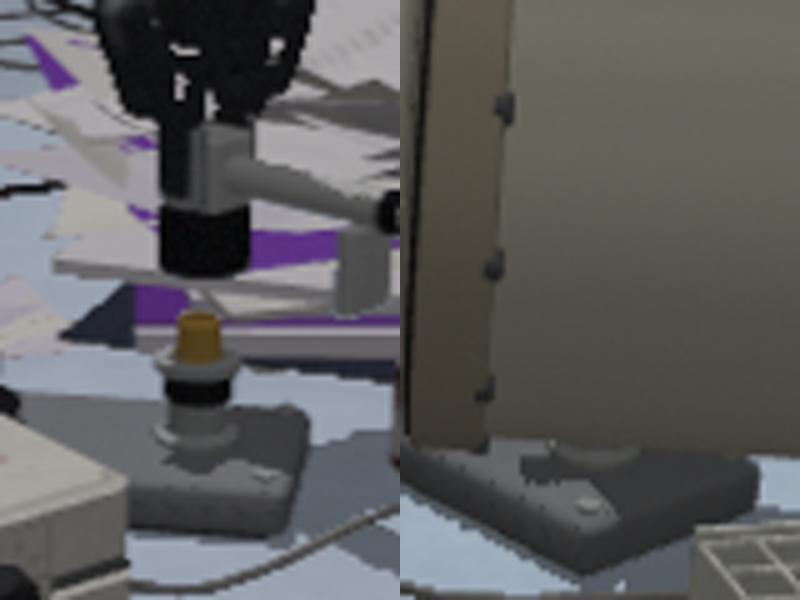

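The side half shows the cup directly over the tube. The cup's centre column is about 1 px (2 mm) to the right, which agrees with the measured x = 0.416 against 0.418. The scene view is blocked by the arm. I'll nudge +x and go down to just above the lip.

```bash
python3 -m jog '[0,0,0,1,0,-8,15, 0,0,0,1,0,-16,15, 0,0,0,1,0,-18,15, 0,0,0,1,0,-18,15, 0,0,0,1,0,-18,15]' 100; python3 -c "
from h import *
o=arm.get_obs();print(o['tool_pos'],o['ft_force'],o['wrist_torque'])"
```

```text
time_s: 11.35
tool_pos: [0.4183, -0.1767, 0.1315]
eef_rot: [[-0.898, 0.441, 0.0], [0.441, 0.898, -0.0], [-0.0, -0.0, -1.0]]
ft_force: [-0.2, -0.3, -3.2]
opening: 0.0266
finger_force: 99.9
[ 0.41826077 -0.17668771  0.13150243] [-0.18057503 -0.26528768 -3.19527175] [-0.04687023 -0.09101641  0.01697593]
```

```bash
python3 -m jog '[0,0,0,0,0,-5,15, 0,0,0,0,0,-10,15, 0,0,0,0,0,-14,15, 0,0,0,0,0,-18,15, 0,0,0,0,0,-22,15]' 100; python3 -m jog '[0,0,0,0,0,-2,15, 0,0,0,0,0,-4,15, 0,0,0,0,0,-6,15, 0,0,0,0,0,-8,15, 0,0,0,0,0,-8,15]'
```

```text
time_s: 11.98
tool_pos: [0.4181, -0.1766, 0.1091]
eef_rot: [[-0.898, 0.441, 0.0], [0.441, 0.898, -0.0], [-0.0, -0.0, -1.0]]
ft_force: [0.8, 1.4, -3.3]
opening: 0.0264
finger_force: 110.6
time_s: 12.6
tool_pos: [0.4189, -0.1772, 0.102]
eef_rot: [[-0.898, 0.441, 0.002], [0.441, 0.898, -0.001], [-0.002, -0.001, -1.0]]
ft_force: [6.0, 1.6, -1.9]
opening: 0.0266
finger_force: 126.2
```

There is a lateral force of +6 N in x, so the tube is against the cup's wall. I'll ease over +x before pressing on.

```bash
python3 -m jog '[0,0,0,1,0.3,0,15, 0,0,0,1.5,0.5,0,15, 0,0,0,1.5,0.5,-1,15, 0,0,0,1.5,0.5,-2,15, 0,0,0,1.5,0.5,-2,15]'; python3 -c "
from h import *
o=arm.get_obs();print(o['tool_pos'],o['ft_force'],o['wrist_torque'])"
```

```text
time_s: 13.22
tool_pos: [0.4191, -0.1767, 0.0993]
eef_rot: [[-0.898, 0.44, -0.002], [0.44, 0.898, -0.001], [0.001, -0.002, -1.0]]
ft_force: [-2.5, -4.2, 10.6]
opening: 0.0265
finger_force: 118.2
[ 0.41905234 -0.1766637   0.09931028] [-2.5198846  -4.16366723 10.55759215] [-1.54662   -0.7815895  0.0277576]
```

```bash
python3 -m jog '[0,0,0,0,0.5,0,15, 0,0,0,0,0.5,0,15, 0,0,0,0,0.5,0,15, 0,0,0,0,0.5,0,15, 0,0,0,0,0.5,0,15]'; python3 -c "
from h import *
for i in range(2):
  o=arm.get_obs();print(o['tool_pos'],o['ft_force'],o['wrist_torque'],np.round(o['eef_rot'],3)[2]);
  im=arm.camera('side');
for n,z in [('sleeve',.072),('gauge_rim',.067),('gauge_head',.115)]:
    for q in arm.spot_point('side',n)[:1]: print(n,np.round(q['position'],1),round(q['confidence'],2),np.round(atz('side',q['position'],z),4))
"
```

```text
time_s: 13.85
tool_pos: [0.419, -0.1766, 0.0994]
eef_rot: [[-0.898, 0.44, -0.002], [0.44, 0.898, -0.002], [0.0, -0.003, -1.0]]
ft_force: [-4.2, -5.2, -8.6]
opening: 0.0267
finger_force: 113.6
[ 0.41904895 -0.17655425  0.09944099] [-4.21274919 -5.22950746 -8.62273792] [-0.91097863  1.28993091  0.06486389] [ 0.    -0.003 -1.   ]
[ 0.41907966 -0.17655261  0.09944604] [-1.72151707 -6.23231122 10.39379568] [-1.62988195 -0.40201845 -0.03186309] [ 0.    -0.003 -1.   ]
sleeve [365.  215.2] 0.68 [ 0.4095 -0.1538  0.072 ]
gauge_rim [364.2 215.4] 0.63 [ 0.4144 -0.1651  0.067 ]
gauge_head [363.3 192.9] 0.64 [ 0.423  -0.1853  0.115 ]
```

The force chatters, so I'll centre it a little and press deeper, averaging several readings.

```bash
cat > avg.py <<'E'
from h import *
S=[]
for i in range(6):
    o=arm.get_obs(); S.append(np.r_[np.array(o['tool_pos'])*1e3,o['ft_force'],o['wrist_torque']]); arm.camera('side')
print(np.round(np.mean(S,0),2)); print('fz',np.round([s[5] for s in S],1),'t',o['time_s'],o['opening'])
E
python3 -m jog '[0,0,0,-0.5,-0.7,0,15, 0,0,0,-0.5,-1,-1,15, 0,0,0,-0.5,-1,-2,15, 0,0,0,-0.5,-1,-3,15, 0,0,0,-0.5,-1,-3,15]'; python3 avg.py
```

```text
time_s: 14.72
tool_pos: [0.4194, -0.1769, 0.0975]
eef_rot: [[-0.898, 0.44, -0.0], [0.44, 0.898, -0.001], [-0.0, -0.001, -1.0]]
ft_force: [-4.1, -1.4, 7.2]
opening: 0.0267
finger_force: 116.8
[ 4.194e+02 -1.769e+02  9.746e+01 -3.620e+00 -2.370e+00  9.110e+00
 -5.100e-01  1.050e+00 -1.000e-02]
fz [ 7.2  6.7  8.8  9.7 10.1 12.1] t 14.975 0.026949657905273563
```

```bash
python3 -m jog '[0,0,0,-0.5,0,-0.5,15, 0,0,0,-0.5,0,-1,15, 0,0,0,-0.5,0,-1.5,15, 0,0,0,-0.5,0,-2,15, 0,0,0,-0.5,0,-2,15]'; python3 avg.py
```

```text
time_s: 15.65
tool_pos: [0.4204, -0.1777, 0.0963]
eef_rot: [[-0.898, 0.441, 0.004], [0.441, 0.898, -0.003], [-0.005, -0.001, -1.0]]
ft_force: [-0.1, -7.8, 6.0]
opening: 0.0268
finger_force: 120.6
[ 4.2030e+02 -1.7768e+02  9.5620e+01  3.8900e+00 -6.7800e+00  2.4000e+00
 -1.4200e+00 -7.9000e-01  7.0000e-02]
fz [ 6.   0.6 -0.   4.3  0.9  2.6] t 15.9 0.026681395788309754
```

```bash
python3 -m jog '[0,0,0,0,0,-0.5,15, 0,0,0,0,0,-1,15, 0,0,0,0,0,-1.5,15, 0,0,0,0,0,-2,15, 0,0,0,0,0,-2,15]'; python3 avg.py
```

```text
time_s: 16.58
tool_pos: [0.4206, -0.1781, 0.0938]
eef_rot: [[-0.898, 0.441, 0.005], [0.441, 0.898, -0.004], [-0.006, -0.001, -1.0]]
ft_force: [1.0, -7.3, -0.8]
opening: 0.027
finger_force: 140.5
[ 4.2011e+02 -1.7770e+02  9.3440e+01  1.1300e+00 -4.0600e+00  5.0700e+00
 -9.1000e-01 -5.0000e-01  3.0000e-02]
fz [-0.8  2.8  4.6  7.8  9.4  6.4] t 16.825 0.026682583330017016
```

```bash
python3 -m jog '[0,0,0,0,0,-0.5,15, 0,0,0,0,0,-1,15, 0,0,0,0,0,-1.5,15, 0,0,0,0,0,-1.5,15, 0,0,0,0,0,-1.5,15]'; python3 avg.py
```

```text
time_s: 17.5
tool_pos: [0.4191, -0.1769, 0.0927]
eef_rot: [[-0.898, 0.441, 0.0], [0.441, 0.898, -0.0], [-0.0, -0.0, -1.0]]
ft_force: [1.5, 0.3, 29.6]
opening: 0.0266
finger_force: 154.3
[ 4.1966e+02 -1.7698e+02  9.2750e+01 -1.0500e+00  1.0100e+00  1.8150e+01
 -6.0000e-02  3.8000e-01 -1.0000e-01]
fz [29.6 14.4 12.9 12.9 23.  16. ] t 17.75 0.026898975692855945
```

The force has jumped to about 20 N at z = 0.0927 and the tool has squared up, which looks like the stop. I'll confirm with 0.5 mm more and a hold.

```bash
python3 -m jog '[0,0,0,0,0,-0.5,15, 0,0,0,0,0,-0.5,15, 0,0,0,0,0,-0.5,15, 0,0,0,0,0,-0.5,15, 0,0,0,0,0,-0.5,15]'; python3 avg.py
```

```text
time_s: 18.42
tool_pos: [0.4203, -0.1773, 0.0927]
eef_rot: [[-0.898, 0.441, 0.003], [0.441, 0.898, -0.002], [-0.004, 0.0, -1.0]]
ft_force: [-6.6, 2.0, 17.7]
opening: 0.0262
finger_force: 150.6
[ 4.1965e+02 -1.7723e+02  9.2710e+01 -6.3100e+00  2.1200e+00  2.4210e+01
  1.2000e-01  5.2000e-01  1.5000e-01]
fz [17.7 31.  29.2 16.5 24.9 25.9] t 18.675 0.02664427026367007
```

z has not moved and the mean push is about 27 N, so the sleeve is home on its stop. I'll lift off and carry the gauge back.

```bash
python3 -m jog '[0,0,0,0,0,10,15, 0,0,0,0,0,30,15, 0,0,0,0,0,80,15, 0,0,0,0,0,130,15, 0,0,0,0,0,167,15]' 80 && python3 -m jog '[0,0,0,5,50,0,15, 0,0,0,10,105,0,15, 0,0,0,15,160,0,15, 0,0,0,20,215,0,15, 0,0,0,25,275,0,15]'; python3 -m jog '[0,0,0,0,40,0,15, 0,0,0,4,75,0,15, 0,0,0,4,75,-40,15, 0,0,0,4,75,-80,15, 0,0,0,4,75,-120,15]'; python3 -c "
from h import *
for n in ['gauge_head','gauge_rim']:
    for c in ['side','scene']:
        arm.camera(c)
        for q in arm.spot_point(c,n)[:1]: print(n,c,q)
o=arm.get_obs();print(o['tool_pos'],o['ft_force'])"
```

```text
time_s: 19.35
tool_pos: [0.4177, -0.1747, 0.2571]
eef_rot: [[-0.898, 0.44, -0.002], [0.44, 0.898, 0.004], [0.004, 0.003, -1.0]]
ft_force: [0.9, -0.3, -3.8]
opening: 0.0264
finger_force: 118.6
time_s: 19.98
tool_pos: [0.4412, 0.101, 0.2547]
eef_rot: [[-0.898, 0.441, -0.006], [0.441, 0.898, 0.002], [0.007, -0.001, -1.0]]
ft_force: [1.3, 1.3, -2.9]
opening: 0.0267
finger_force: 118.4
time_s: 20.6
tool_pos: [0.4443, 0.1741, 0.1335]
eef_rot: [[-0.898, 0.44, -0.007], [0.44, 0.898, 0.001], [0.007, -0.002, -1.0]]
ft_force: [-0.2, 0.8, -3.6]
opening: 0.0267
finger_force: 118.7
gauge_head side {'position': [289.9, 231.7], 'confidence': 0.84}
gauge_head scene {'position': [257.7, 232.0], 'confidence': 0.82}
gauge_rim side {'position': [295.8, 257.9], 'confidence': 0.58}
gauge_rim scene {'position': [258.1, 248.4], 'confidence': 0.72}
[0.44877427 0.17368049 0.13915484] [ 0.40032274 -0.48387491 -3.16663431]
```

```bash
python3 -m jog '[0,0,0,0,0,-40,15, 0,0,0,0,0,-75,15, 0,0,0,0,0,-95,15, 0,0,0,0,0,-101,15, 0,0,0,0,0,-101,15]'; python3 avg.py
```

```text
time_s: 21.62
tool_pos: [0.4491, 0.1736, 0.0379]
eef_rot: [[-0.898, 0.441, 0.002], [0.441, 0.898, 0.0], [-0.002, 0.001, -1.0]]
ft_force: [0.0, -0.4, 0.1]
opening: 0.0265
finger_force: 118.8
[ 4.4910e+02  1.7354e+02  3.7800e+01  1.4900e+00 -9.0000e-01  8.8000e-01
 -8.0000e-02 -0.0000e+00  1.0000e-02]
fz [ 0.1 -0.8 -0.4  1.6  1.4  3.2] t 21.875 0.026860164427279787
```

It touches about 5 mm early, so the gauge is probably pitched slightly in the grip with the leg touching first. I'll ease it down and let it settle.

```bash
python3 -m jog '[0,0,0,0,0,-1,15, 0,0,0,0,0,-2,15, 0,0,0,0,0,-3,15, 0,0,0,0,0,-3,15, 0,0,0,0,0,-3,15]' 30; python3 avg.py
python3 - <<'E'
from h import *
im=arm.camera('side'); cv2.imwrite('pics/s7.png',cv2.resize(im[230:350,220:400],None,fx=4,fy=4,interpolation=cv2.INTER_CUBIC))
E
```

```text
time_s: 22.55
tool_pos: [0.4503, 0.1733, 0.0354]
eef_rot: [[-0.898, 0.44, 0.005], [0.44, 0.898, -0.0], [-0.005, 0.002, -1.0]]
ft_force: [3.9, -4.5, 9.4]
opening: 0.027
finger_force: 119.9
[ 4.5034e+02  1.7328e+02  3.5440e+01  4.0100e+00 -3.4800e+00  9.0100e+00
 -2.1000e-01  1.9000e-01  1.1000e-01]
fz [9.4 8.8 8.8 9.2 8.5 9.4] t 22.8 0.02666672001818814
```

View pics/s7.png

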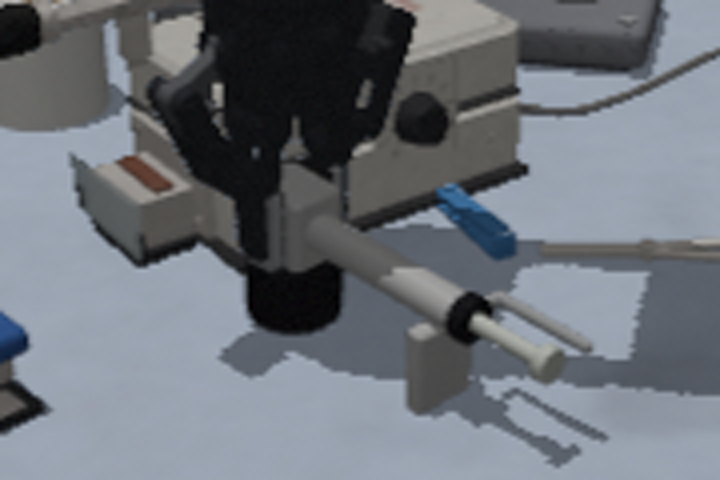

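The picture shows the gauge standing with the rod out, its disc at about (553,365) and the finger tip at (590,347). I'll release, rise and measure from above.

```bash
python3 -m jog '[0,0,0,0,0,0,35, 0,0,0,0,0,0,55, 0,0,0,0,0,0,60, 0,0,0,0,0,30,60, 0,0,0,0,0,80,60]' && python3 -m jog '[0,0,0,-10,5,60,60, 0,0,0,-30,15,100,60, 0,0,0,-50,25,100,60, 0,0,0,-50,25,100,60, 0,0,0,-50,25,100,60]'
python3 - <<'E'
from h import *
o=arm.get_obs(); print(o['tool_pos'])
im=arm.camera('wrist'); cv2.imwrite('pics/w8.png',im); s=arm.camera('side'); cv2.imwrite('pics/s8.png',s)
for n,z in dict(gauge_head=.048,gauge_rim=0,gauge=0).items():
  for c in ['wrist','side']:
    for q in arm.spot_point(c,n)[:1]: print(n,c,np.round(q['position'],1),round(q['confidence'],2), np.round(atz(c,q['position'],z,o),4))
t=arm.trace('wrist','gauge')
for q in t: print(q['extent'],q['confidence'])
x,y,w,h=map(int,t[0]['extent']); c=im[max(0,y-h//2-15):y+h//2+10,x-70:x+70]
print(c.shape,x-70,max(0,y-h//2-15)); 
cv2.imwrite('pics/c8.png',cv2.resize(c,None,fx=600/c.shape[0],fy=600/c.shape[0],interpolation=cv2.INTER_CUBIC))
E
```

```text
time_s: 23.52
tool_pos: [0.4454, 0.1732, 0.1121]
eef_rot: [[-0.898, 0.441, -0.006], [0.441, 0.898, -0.001], [0.005, -0.003, -1.0]]
ft_force: [2.0, 0.5, 0.5]
opening: 0.0596
finger_force: 0.0
time_s: 24.15
tool_pos: [0.3975, 0.1982, 0.2125]
eef_rot: [[-0.898, 0.441, -0.001], [0.441, 0.898, -0.0], [0.001, -0.001, -1.0]]
ft_force: [-0.4, -0.5, -0.8]
opening: 0.0604
finger_force: 0.0
[0.39754295 0.19815012 0.21254461]
gauge_head wrist [318.4 283. ] 0.64 [0.4522 0.172  0.048 ]
gauge_head side [290.4 286.5] 0.86 [0.4553 0.1748 0.048 ]
gauge_rim wrist [318.6 262.4] 0.58 [0.4496 0.1735 0.    ]
gauge_rim side [296.4 311.1] 0.93 [0.4455 0.1754 0.    ]
gauge side [291.4 310.8] 0.62 [0.4544 0.1774 0.    ]Traceback (most recent call last):
  File "<stdin>", line 9, in <module>
IndexError: list index out of range
```

Run:
```python
from h import *
o=arm.get_obs()
im=cv2.imread('pics/w8.png').astype(int)
# side crop reading from the viewed picture
h=np.array([.4503,.1733]); a=np.radians(153.8)
X=np.array([np.cos(a),np.sin(a)]);Y=np.array([-X[1],X[0]])
for n,p in [('disc',(220+554/4,230+364/4)),('finger',(220+590/4,230+347/4)),('collar',(220+466/4,230+316/4))]:
    q=atz('side',p,.048)[:2]-h; print(n,'side gx,gy',q@X*1e3,q@Y*1e3)
h=np.array([.4495,.173])
def s(gx,gy,z=.048):
    P=np.r_[h+X*gx+Y*gy,z]; u,v=proj('wrist',P,o); u,v=int(round(u)),int(round(v))
    return im[v,u] if 0<=u<640 and 0<=v<480 else np.array([-1,-1,-1])
print(proj('wrist',np.r_[h+X*.156,.048],o))
print('B-R map; rows gx 96..200, cols gy -14..30')
for gx in range(96,206,3): print(gx,' '.join('%3d'%(s(gx/1e3,gy/1e3)[0]-s(gx/1e3,gy/1e3)[2]) for gy in range(-14,31,2)),'| G',' '.join('%3d'%s(gx/1e3,gy/1e3)[1] for gy in (-4,0,4,18,20,22)))
```

```text
disc side gx,gy 155.23610030658114 -1.2633404306641562
finger side gx,gy 157.06192147942207 17.60561374014969
collar side gx,gy 106.60113986548275 -0.08753227753987385
(np.float64(317.95275756075256), np.float64(96.00614318864419))
B-R map; rows gx 96..200, cols gy -14..30
96   8   3   0  -2  -3  -3  -1   1   0   2   2   7   5  14  28  26  26  26  25  23  26  25  24 | G 219 147 115 135 131 132
99  35  34   9  -1   0  -1  -2  -1   2   1   4  19  22  25  25  25  26  24  25  25  26  25  24 | G 217 199 114 132 132 131
102  33  30  12   9   9   7   6   8   6   7   8   5   3   6   7   6   4   7  23  24  24  25  25 | G  66  69  54 111 110 127
105  34  26   9   9   9   7   9   7   8   7   9   4   5   5   4   5   4   4  22  24  25  27  25 | G  59  61  51 119 112 125
108  33  27  11   9   7   5   6   6  10   8   8  12  22  27  24  14   4   6  20  25  25  24  26 | G  67  73  53 117 114 127
111  34  34  35  34  29  -4  -4  -4  10  25  24  25  26  26  24  15   7   6  22  27  26  22  24 | G 205 210 130 115 114 127
114  34  34  34  32  28  -3  -3  -6   9  25  26  26  29  26  25   9   5   5  23  25 
[... 3059 characters left out ...]
  32  32  33  33  33  34  33  32  35  33  34  33  33 | G 223 223 222 220 219 219
192  32  32  32  34  34  33  32  32  32  31  31  33  32  33  33  32  34  34  35  32  31  33  33 | G 220 220 220 219 220 218
195  32  31  33  34  34  34  33  35  34  34  34  33  31  33  33  32  33  32  36  34  37  35  36 | G 219 218 218 220 220 218
198  34  33  33  33  35  33  35  36  36  35  34  34  32  35  33  33  34  34  33  33  34  32  35 | G 217 214 218 218 218 219
201  35  34  33  35  37  35  35  35  36  37  33  34  35  34  34  35  35  35  35  35  33  33  34 | G 216 217 216 218 217 216
204  34  34  36  34  35  35  36  35  34  34  35  34  34  34  35  35  35  36  35  36  36  34  33 | G 216 216 217 215 215 214
```

The rod's tip falls about 2 mm short of the finger's tip in both the wrist and the side view. The reading is about 34 mm, certainly under 38, so the selector goes anticlockwise. I'll go over the knobs now, keeping high above the sealer.

```bash
python3 -m jog '[0,0,0,5,-30,40,60, 0,0,0,10,-85,60,60, 0,0,0,15,-140,60,60, 0,0,0,20,-195,60,60, 0,0,0,25,-250,60,60]' && python3 -m jog '[0,0,0,0,-40,0,60, 0,0,-10,5,-60,0,60, 0,0,-20,5,-60,0,60, 0,0,-20,5,-60,0,60, 0,0,-20,5,-60,0,60]'
python3 - <<'E'
from h import *
o=arm.get_obs(); print(o['tool_pos'],np.round(o['q'],1))
for c in ['wrist','side','scene']:
    im=arm.camera(c); cv2.imwrite(f'pics/{c}9.png',im)
N=dict(isolator_grip=.08,selector_grip=.08,sleeve=.072)
for n in N:
    rs=[]
    for c in ['scene','side','wrist']:
        r=arm.spot_point(c,n)[:2]
        for q in r: print(n,c,np.round(q['position'],1),round(q['confidence'],2), np.round(atz(c,q['position'],N[n],o),3))
        if r and r[0]['confidence']>.4: rs.append(ray(c,r[0]['position'],o))
    if len(rs)>1: print('  TRI',*[np.round(v,4) for v in tri(rs)])
    for q in arm.trace('wrist',n)[:1]:
        m=q['region'].astype(np.uint8); print('  trace',np.round(q['extent']),round(q['confidence'],2),'rect',cv2.minAreaRect(np.argwhere(m)[:,::-1].astype(np.float32)))
E
```

```text
time_s: 25.22
tool_pos: [0.4226, -0.0534, 0.2736]
eef_rot: [[-0.898, 0.441, 0.001], [0.441, 0.898, -0.0], [-0.001, 0.0, -1.0]]
ft_force: [0.6, -0.1, 0.6]
opening: 0.0599
finger_force: 0.0
time_s: 25.85
tool_pos: [0.4276, -0.1113, 0.2733]
eef_rot: [[-0.695, 0.719, 0.0], [0.719, 0.695, 0.0], [0.0, 0.0, -1.0]]
ft_force: [0.2, -0.7, 0.3]
opening: 0.0602
finger_force: 0.0
[ 0.42761858 -0.11134851  0.27330153] [-30.3 -13.1 108.3   0.   84.7 -74.4]
isolator_grip side [316.2 215. ] 0.53 [ 0.51  -0.101  0.08 ]
isolator_grip wrist [352.7 309.3] 0.96 [ 0.523 -0.159  0.08 ]
  TRI [ 0.5347 -0.1664  0.0542] [0.0003 0.0003]
  trace [355. 308.  48.  60.] 0.74 rect ((349.9534912109375, 303.85321044921875), (47.46234893798828, 61.35082244873047), 61.11341857910156)
selector_grip side [281.8 208.2] 0.68 [ 0.604 -0.12   0.08 ]
  trace [380. 328.  46.  64.] 0.56 rect ((389.865234375, 328.8712158203125), (53.02437973022461, 45.71891784667969), 39.61069107055664)
sleeve wrist [267.8 255.5] 0.69 [ 0.424 -0.179  0.072]
  trace [156. 226.  56.  47.] 0.37 rect ((155.5384521484375, 224.8076934814453), (41.87986755371094, 58.798221588134766), 56.3099365234375)
```

The isolator is near (0.528,-0.163), with its grip height near 0.07. I'll turn the tool across the bar, hover over it and segment the black bars from near.

```bash
python3 -m jog '[0,0,-9,25,-13,0,60, 0,0,-18,50,-26,-15,60, 0,0,-27,75,-39,-35,60, 0,0,-36,100,-51,-60,60, 0,0,-36,100,-51,-60,60]'
cat > bars.py <<'E'
from h import *
o=arm.get_obs(); print(o['tool_pos'],np.round(o['q'],1))
im=arm.camera('wrist'); cv2.imwrite('pics/wb.png',im)
for n in ['isolator_grip','selector_grip','sleeve']:
    for q in arm.spot_point('wrist',n)[:2]: print(n,np.round(q['position'],1),round(q['confidence'],2),[np.round(atz('wrist',q['position'],z,o)[:2],4) for z in (.06,.07,.08)])
    for q in arm.trace('wrist',n)[:2]:
        m=q['region']; print('  trace',np.round(q['extent']),round(q['confidence'],2),m.sum())
    arm.camera('side')
g=im.max(2); 
print('dark map (8px cells) rows 120-440')
for v in range(120,440,8): print(v,''.join('#' if g[v:v+8,u:u+8].mean()<45 else '+' if g[v:v+8,u:u+8].mean()<75 else '.' for u in range(120,560,8)))
E
python3 bars.py
```

```text
time_s: 27.22
tool_pos: [0.527, -0.1624, 0.2104]
eef_rot: [[-0.137, 0.991, -0.005], [0.991, 0.137, 0.003], [0.003, -0.004, -1.0]]
ft_force: [-0.3, 0.4, 0.2]
opening: 0.0602
finger_force: 0.0
[ 0.52703712 -0.16243931  0.21039113] [-29.7   6.8  96.4  -0.   77.1 -37.5]
isolator_grip [323.8 226.1] 0.7 [array([ 0.532 , -0.1646]), array([ 0.5316, -0.1623]), array([ 0.5311, -0.1599])]
  trace [328. 228.  65.  78.] 0.63 3432
selector_grip [427.7 228.7] 0.73 [array([ 0.6176, -0.1549]), array([ 0.6143, -0.1528]), array([ 0.6109, -0.1508])]
  trace [411. 221. 116.  58.] 0.69 3827
sleeve [183.1 228.3] 0.96 [array([ 0.4164, -0.1827]), array([ 0.4199, -0.1797]), array([ 0.4234, -0.1768])]
  trace [328. 227.  68.  79.] 0.64 3299
dark map (8px cells) rows 120-440
120 .......................................................
128 .......................................................
136 .......................................................
144 .......................................................
152 .......................................................
160 ......................................
[... 1357 characters left out ...]
....................#########++.+#####++
352 ###########+++.....................+###################
360 ##############......................###################
368 #############+......................########+##########
376 #############.......................########++#########
384 ##############......................###################
392 ##############......................###################
400 ##############+..####++.....+####..####################
408 ####+..########.##################+########++#######+.#
416 ###....####################################...+######.#
424 ##+....####################################...+#######+
432 #+.....####################################....+#######
```

The isolator is at about (0.531,-0.161), the selector at about (0.614,-0.152), and the unit's heading is about 8°, which the tool already matches. The distances (111 mm, 84 mm) fit the given 110 mm and 85 mm. I'll go down on the isolator.

```bash
python3 -m jog '[0,0,0,2,1,-45,45, 0,0,0,4,1,-90,40, 0,0,0,4,1,-120,40, 0,0,0,4,1,-132,40, 0,0,0,4,1,-132,40]' 40; python3 avg.py
```

```text
time_s: 28.35
tool_pos: [0.5315, -0.1615, 0.0813]
eef_rot: [[-0.137, 0.991, -0.0], [0.991, 0.137, 0.0], [0.0, -0.0, -1.0]]
ft_force: [-0.4, -0.3, -0.2]
opening: 0.0399
finger_force: 0.0
[ 5.3245e+02 -1.6202e+02  8.2610e+01  9.0000e-02 -4.4000e-01  2.8000e-01
 -1.0000e-02 -2.0000e-02 -1.0000e-02]
fz [-0.2  0.5  0.1  0.7  0.4  0.2] t 28.6 0.03975867995018844
```

```bash
python3 -m jog '[0,0,0,0,0,-5,40, 0,0,0,0,0,-10,40, 0,0,0,0,0,-15,40, 0,0,0,0,0,-18,40, 0,0,0,0,0,-18,40]'; python3 avg.py
```

```text
time_s: 29.28
tool_pos: [0.5314, -0.1614, 0.0629]
eef_rot: [[-0.137, 0.991, -0.001], [0.991, 0.137, 0.0], [0.0, -0.001, -1.0]]
ft_force: [-0.3, -0.2, -0.6]
opening: 0.0401
finger_force: 0.0
[ 5.3166e+02 -1.6158e+02  6.3310e+01  2.8000e-01  3.4000e-01  4.0000e-02
 -2.0000e-02 -2.0000e-02  0.0000e+00]
fz [-0.6  0.5  0.2  0.6 -0.  -0.4] t 29.525 0.04018247345509069
```

No contact, and the tips are at the bar's height, so I'll close.

```bash
python3 -m jog '[0,0,0,0,0,0,20, 0,0,0,0,0,0,5, 0,0,0,0,0,0,5, 0,0,0,0,0,0,5, 0,0,0,0,0,0,5]' 50; python3 avg.py
```

```text
time_s: 30.2
tool_pos: [0.5286, -0.1619, 0.0635]
eef_rot: [[-0.137, 0.991, -0.008], [0.991, 0.137, 0.0], [0.001, -0.008, -1.0]]
ft_force: [-12.7, -1.0, 11.3]
opening: 0.0124
finger_force: 49.7
[ 5.2859e+02 -1.6191e+02  6.3490e+01 -1.3130e+01 -1.5000e+00  1.0880e+01
 -2.4000e-01  2.2400e+00 -1.9000e-01]
fz [11.3 11.2 10.4 10.9 10.7 10.8] t 30.45 0.012483786414367405
```

It's gripped at 12.5 mm. The pull shows the axis is 3 mm nearer, at (0.5286,-0.162), just where 110 mm from the stem puts it. I'll correct that and turn clockwise.

```bash
python3 -m jog '[0,0,0,-3.5,0,1,5, 0,0,-10,-3.5,0,1,5, 0,0,-20,-3.5,0,1,5, 0,0,-30,-3.5,0,1,5, 0,0,-40,-3.5,0,1,5]' 50; python3 avg.py
```

```text
time_s: 31.12
tool_pos: [0.5303, -0.1624, 0.0637]
eef_rot: [[0.537, 0.844, 0.006], [0.844, -0.537, -0.002], [0.001, 0.006, -1.0]]
ft_force: [12.0, -5.0, -15.5]
opening: 0.0124
finger_force: 49.0
[ 5.3036e+02 -1.6243e+02  6.3720e+01  1.1050e+01 -4.5400e+00 -1.4400e+01
 -6.8000e-01 -1.8200e+00 -1.0000e-01]
fz [-15.5 -13.7 -14.  -14.9 -14.1 -14.1] t 31.375 0.01237394158212363
```

```bash
python3 -m jog '[0,0,-10,1.5,-0.5,-0.7,5, 0,0,-20,1.5,-0.5,-0.7,5, 0,0,-30,1.5,-0.5,-0.7,5, 0,0,-40,1.5,-0.5,-0.7,5, 0,0,-44,1.5,-0.5,-0.7,5]'; python3 avg.py
```

```text
time_s: 32.05
tool_pos: [0.532, -0.1644, 0.0637]
eef_rot: [[0.972, 0.237, 0.006], [0.237, -0.972, -0.005], [0.005, 0.006, -1.0]]
ft_force: [9.4, -8.0, -11.3]
opening: 0.0125
finger_force: 49.6
[ 5.3195e+02 -1.6441e+02  6.3710e+01  8.9100e+00 -8.3900e+00 -1.1560e+01
 -1.3400e+00 -1.4500e+00  3.5000e-01]
fz [-11.3 -11.6 -11.4 -12.6 -11.1 -11.5] t 32.3 0.012439368773511827
```

```bash
python3 -m jog '[0,0,-2,1,-1,-0.7,5, 0,0,-4,1,-1,-0.7,5, 0,0,-4,1,-1,-0.7,5, 0,0,-4,1,-1,-0.7,5, 0,0,-4,1,-1,-0.7,5]'; python3 avg.py; python3 -m jog '[0,0,0,0,0,0,30, 0,0,0,0,0,0,40, 0,0,0,0,0,30,40, 0,0,0,0,0,80,50, 0,0,0,0,0,130,60]' 30; python3 bars.py | head -9
```

```text
time_s: 32.98
tool_pos: [0.5328, -0.1643, 0.0637]
eef_rot: [[0.985, 0.172, 0.005], [0.172, -0.985, -0.003], [0.005, 0.004, -1.0]]
ft_force: [6.1, -4.2, -4.4]
opening: 0.0123
finger_force: 60.7
[ 532.77 -164.29   63.74    6.52   -4.33   -4.36   -0.61   -1.16    0.71]
fz [-4.4 -4.6 -4.4 -4.  -4.1 -4.6] t 33.225 0.012297636461906953
time_s: 33.9
tool_pos: [0.53, -0.1625, 0.1939]
eef_rot: [[0.985, 0.171, -0.001], [0.171, -0.985, 0.001], [-0.001, -0.001, -1.0]]
ft_force: [1.6, -0.5, 0.2]
opening: 0.0599
finger_force: 0.0
[ 0.5299838  -0.16250903  0.193906  ] [-29.6   7.9  97.2   0.   75.1  50.6]
isolator_grip [324.9 228.5] 0.9 [array([ 0.5298, -0.1671]), array([ 0.5322, -0.1665]), array([ 0.5347, -0.1659])]
  trace [328. 229.  69.  85.] 0.72 3797
selector_grip [329.6 115.8] 0.56 [array([ 0.6129, -0.1556]), array([ 0.6124, -0.1554]), array([ 0.6118, -0.1553])]
  trace [326. 127.  66. 128.] 0.98 4573
sleeve [315. 362.] 0.9 [array([ 0.4104, -0.1797]), array([ 0.4171, -0.1787]), array([ 0.4239, -0.1777])]
  trace [318. 358.  48.  56.] 0.76 1994
dark map (8px cells) rows 120-440
120 ........................+++++..........................
```

The turning moment rose to 0.7 N m against the stop, so the isolator is set. The tool already lies across the selector's bar, so I'll go over it and down.

```bash
python3 -m jog '[0,0,-2,41,5,0,40, 0,0,-2,82,10,0,40, 0,0,-2,82,10,-40,40, 0,0,-2,82,10,-85,40, 0,0,-2,82,10,-110,40]'; python3 -m jog '[0,0,0,0,0,-6,40, 0,0,0,0,0,-12,40, 0,0,0,0,0,-18,40, 0,0,0,0,0,-21,40, 0,0,0,0,0,-21,40]'; python3 avg.py
```

```text
time_s: 35.02
tool_pos: [0.6107, -0.1521, 0.0789]
eef_rot: [[0.991, 0.137, -0.005], [0.137, -0.991, 0.002], [-0.005, -0.003, -1.0]]
ft_force: [0.1, -0.6, -0.1]
opening: 0.0401
finger_force: 0.0
time_s: 35.65
tool_pos: [0.6127, -0.1531, 0.0621]
eef_rot: [[0.991, 0.137, 0.0], [0.137, -0.991, -0.0], [0.0, 0.0, -1.0]]
ft_force: [-0.0, 0.6, 0.4]
opening: 0.0399
finger_force: 0.0
[ 6.1282e+02 -1.5316e+02  6.2260e+01  1.6000e-01 -8.0000e-02 -4.0000e-02
  2.0000e-02 -1.0000e-02 -1.0000e-02]
fz [ 0.4  0.1  0.6  0.1 -0.6 -0.8] t 35.9 0.039785420933763214
```

```bash
python3 -m jog '[0,0,0,0,0,0.5,20, 0,0,0,0,0,0.5,5, 0,0,0,0,0,0.5,5, 0,0,0,0,0,0.5,5, 0,0,0,0,0,0.5,5]' 30; python3 avg.py
```

```text
time_s: 36.58
tool_pos: [0.613, -0.1548, 0.0628]
eef_rot: [[0.991, 0.137, 0.001], [0.137, -0.991, -0.003], [0.001, 0.003, -1.0]]
ft_force: [0.2, -4.4, -1.3]
opening: 0.0132
finger_force: 33.3
[ 6.1298e+02 -1.5484e+02  6.2850e+01  2.3000e-01 -4.9300e+00 -1.0600e+00
 -7.1000e-01  1.0000e-02  6.0000e-02]
fz [-1.3 -0.9 -1.1 -0.7 -0.8 -1.6] t 36.825 0.013068743572258018
```

Gripped, with the centre about 2 mm towards -y. I'll turn anticlockwise with that correction.

```bash
python3 -m jog '[0,0,8,0,-2,0,5, 0,0,17,0,-2,0,5, 0,0,26,0,-2,0,5, 0,0,35,0,-2,0,5, 0,0,41,0,-2,0,5]'; python3 avg.py
```

```text
time_s: 37.5
tool_pos: [0.613, -0.155, 0.0628]
eef_rot: [[0.656, 0.755, 0.001], [0.755, -0.656, 0.0], [0.001, 0.0, -1.0]]
ft_force: [0.3, -0.1, 1.8]
opening: 0.013
finger_force: 37.4
[ 6.1296e+02 -1.5502e+02  6.2820e+01  8.3000e-01  6.8000e-01  2.3200e+00
  1.6000e-01  5.0000e-02 -6.6000e-01]
fz [1.8 3.  1.7 2.  2.3 3.2] t 37.75 0.012939257867082067
```

The moment is -0.66 N m after 41°, so the selector is on its stop. I'll release, rise and check everything before handing in.

```bash
python3 -m jog '[0,0,-2,0,0,0,30, 0,0,-2,0,0,0,40, 0,0,-2,0,0,30,40, 0,0,-2,0,0,80,50, 0,0,-2,0,0,130,60]'; python3 -m jog '[0,0,0,-15,20,40,60, 0,0,0,-30,0,60,60, 0,0,0,-30,0,60,60, 0,0,0,-30,0,60,60, 0,0,0,-30,0,60,60]'
python3 - <<'E'
from h import *
o=arm.get_obs(); print(o['tool_pos'],o['ft_force'])
im=arm.camera('wrist'); R=np.array(o['eef_rot'])
for n,c in [('isolator_grip',(.5305,-.163)),('selector_grip',(.613,-.155))]:
    # dark-pixel axis in the plane of the bar's top
    N=80; G=np.array([[proj('wrist',(c[0]+(i-40)/1e3,c[1]+(j-40)/1e3,.086),o) for i in range(N)] for j in range(N)],np.float32)
    w=cv2.remap(im,G[...,0],G[...,1],cv2.INTER_LINEAR).max(2)
    jj,ii=np.mgrid[:N,:N]; m=(w<60)&((ii-40)**2+(jj-40)**2<36**2)
    p=np.c_[ii[m],jj[m]]; e,v=np.linalg.eigh(np.cov(p.T)); print(n,m.sum(),p.mean(0)-40,'axis deg',np.degrees(np.arctan2(v[1,1],v[0,1]))%180,np.sqrt(e))
    print('\n'.join(''.join('#' if w[j,i]<45 else '+' if w[j,i]<75 else '.' for i in range(0,N,3)) for j in range(N-1,0,-4)))
arm.camera('side'); arm.camera('scene')
for n,z in [('gauge_rim',0),('gauge_head',.048),('timer',0),('label_roll',0),('reagent',0)]:
    for c in ['side','scene']:
        for q in arm.spot_point(c,n)[:1]: print(n,c,np.round(q['position'],1),round(q['confidence'],2),np.round(atz(c,q['position'],z),3))
E
```

```text
time_s: 38.42
tool_pos: [0.6121, -0.155, 0.1932]
eef_rot: [[0.684, 0.73, -0.001], [0.73, -0.684, 0.0], [-0.001, -0.001, -1.0]]
ft_force: [0.5, 0.0, 0.7]
opening: 0.0598
finger_force: 0.0
time_s: 39.05
tool_pos: [0.5822, -0.1544, 0.2506]
eef_rot: [[0.684, 0.73, -0.003], [0.73, -0.684, 0.001], [-0.001, -0.003, -1.0]]
ft_force: [0.2, 1.3, 0.0]
opening: 0.0602
finger_force: 0.0
[ 0.58223831 -0.15443013  0.25059319] [0.16561923 1.28065329 0.03347201]Traceback (most recent call last):
  File "<stdin>", line 6, in <module>
  File "h.py", line 19, in proj
    k,T=cal(c,obs); q=np.linalg.inv(T)@np.append(P,1); return q[0]/q[2]*k['fx']+k['cx'],q[1]/q[2]*k['fy']+k['cy']
        ~~~^^^^^^^
  File "h.py", line 4, in cal
    k=arm.get_calibration(c)
ValueError: time passes only in moves, steps and waits
```

Run:
```python
from h import *
o=arm.get_obs(); im=arm.camera('wrist'); k,T=cal('wrist',o); Ti=np.linalg.inv(T)
for n,c in [('isolator',(.5305,-.163)),('selector',(.613,-.155))]:
    N=80; jj,ii=np.mgrid[:N,:N]
    P=np.stack([c[0]+(ii-40)/1e3,c[1]+(jj-40)/1e3,0*ii+.086,0*ii+1.],-1)@Ti.T
    G=(P[...,:2]/P[...,2:3]*[k['fx'],k['fy']]+[k['cx'],k['cy']]).astype(np.float32)
    w=cv2.remap(im,G[...,0],G[...,1],cv2.INTER_LINEAR).max(2)
    print(n); print('\n'.join(''.join('#' if w[j,i]<45 else '+' if w[j,i]<75 else '.' for i in range(0,N,2)) for j in range(N-1,0,-4)))
arm.camera('side'); arm.camera('scene')
for n,z in [('gauge_rim',0),('gauge_head',.048),('timer',0),('label_roll',0),('reagent',0)]:
    for c in ['side','scene']:
        for q in arm.spot_point(c,n)[:1]: print(n,c,np.round(q['position'],1),round(q['confidence'],2),np.round(atz(c,q['position'],z),3))
```

```text
isolator
........................................
........................................
........................................
........................................
.....................+++++++++++........
...................+++++++++++++++......
.................++++++++++++++++++++++.
................+++++++++++++++++++++++.
................+++++++++++++++.....+#+.
............+++++++++++++.......++++++..
........++++++++++++++++++++++++++++....
........+++++++++++++#+++++++++++++.....
........+++++++++++++++++++++++++.......
......................+++++++++.........
........................................
........................................
........................................
........................................
........................................
........................................
selector
........................................
........................................
........................................
...........................+++..........
..................+++++++++++..+........
..............+++++++++++++....++.......
.............+++
[... 346 characters left out ...]
....+.
.............+..........................
........................................
........................................
........................................
........................................
gauge_rim side [295.8 312.5] 0.59 [0.445 0.18  0.   ]
gauge_rim scene [264.4 299. ] 0.76 [0.464 0.159 0.   ]
gauge_head side [292.5 286.6] 0.91 [0.452 0.174 0.048]
gauge_head scene [256.9 279.9] 0.79 [0.458 0.174 0.048]
timer side [167.3 306. ] 0.92 [0.678 0.235 0.   ]
timer scene [197.4 263.8] 0.74 [ 0.68   0.229 -0.   ]
label_roll side [234.2 255.4] 0.84 [0.672 0.    0.   ]
reagent side [413.2 234.4] 0.71 [ 0.311 -0.247  0.   ]
reagent scene [475.8 281.3] 0.6 [ 0.32  -0.257  0.   ]
```

The isolator's bar now lies along the unit, the selector's bar stands at about 48°, the gauge is standing, and the bystanders are where they were. I'll hand in.

```bash
python3 -c "
from plant import arm
print(arm.close_job())"
```

```text
the job is handed in; nothing more can be done
None
```

The job is handed in (no verdict was shown): the gauge was pressed home at about 27 N, the rod read about 34 mm (about 2 mm short of the finger), the gauge is standing again, the isolator was turned clockwise to its stop, and the selector anticlockwise to its stop.

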